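# Start the glue cabinet's extraction and push its window up to the working-height pointer

### The job

Get the glue cabinet ready for work: first press its small round start button to switch on the extraction (leave the bigger mushroom-headed stop button alone), and only then open the counterweighted sloping window by pushing it up with the fingertips from beneath its lip, until the lip is level with the pointer on the right-hand guide rail. Do not grip the lip or shift the pointer; leave the window standing there, and do not disturb the glue, tin, tools and wooden parts lying about.

Things in the scene. Friction and masses are not known exactly. Their poses are not given: they have to be found in the camera images.
- cabinet: bolted bench-top glue cabinet: clear canopy 460 wide, 340 deep, 420 mm high on an 85 mm white plinth. Origin at bench level, mid width, 20 mm ahead of the plinth; x points into it, y to its left, z up. Its front leans back 35 degrees (0.61 rad) between two guide rails at y = +/-215 mm (30 mm wide, 18 mm proud); the window slides in the lower half, below a fixed pane
- window (a joint): how far the sliding window is open, in m up the slope: 0 shut on the sill, 0.175 fully up; starts between 0 and 0.03. A counterweight balances it: it takes 2 to 5 N along the slope to move it and it stays where it is left
- lip_edge (a point): mid width of the lower outer edge of the lip along the foot of the window; travels with it. Its z axis points up the slope (direction of sliding), x square into the window, y left. The lip is 360 mm wide, stands 34 mm out to -x from the bottom rail and is 12 mm thick; its underside faces -z. Below it is free space to the bench (edge about 115 mm up with the window shut)
- lip_underside: the black rubber underside of the lip, 360 x 34 x 7 mm thick, where the window is pushed; its origin is the foot of the window at mid width, axes as lip_edge
- lip: the aluminium upper plate of the lip, 360 x 30 x 5 mm, set back 4 mm from the rubber's outer edge; origin and axes as lip_underside; not to be squeezed together with the underside
- lip_right_end (a point): middle of the thickness (12 mm) and depth of the lip at its right-hand end (-y side), 6 mm up the slope from the lip's underside; axes as lip_edge. The lip is level with the pointer when this point and pointer_tip have the same coordinate along that z axis
- pointer_tip (a point): tip of the small dark steel wedge on a clamp block (20 x 26 mm) on the right-hand guide rail, 7 mm beyond the lip's end; it points at the window and marks the working height. Its z axis points up the slope. It sits 0.09 to 0.15 m up the slope from where the lip is when the window is shut, and stays put unless forced
- switch_box: grey box, 150 x 90 x 74 mm high, bolted beside the cabinet on its left or its right flank, same heading as the cabinet, origin under its centre; on its flat top are the start button 35 mm nearer the front and the stop button 38 mm nearer the back. A similar box with a round gauge stands on the other flank
- start (a joint): travel of the start button, in m: 0 released, 0.006 fully down; it is sprung, takes about 5 N fully down and returns when let go; pressed counts from 0.004
- start_top (a point): centre of the top face of the start button (black, round, flat, 24 mm across, in a steel collar 40 mm across); it stands 10 mm proud of the collar, about 96 mm above the bench, and is pressed straight down
- stop (a joint): travel of the stop button, in m: 0 released, 0.006 fully down; must not be pressed
- stop_top (a point): centre of the top of the mushroom-headed stop button (black, 44 mm across, 32 mm high above the box), 73 mm from the start button
- glue_bottle: white plastic glue bottle, 48 mm across and 130 mm high, standing in front of the cabinet, left of the middle; origin under its centre; leave it
- varnish_tin: small tin, 68 mm across and 75 mm high, standing in front of the cabinet, right of the middle; origin under its centre; leave it
- sanding_block: cork sanding block, 65 x 110 x 28 mm high, in front of the cabinet; origin under its centre; leave it
- mallet: wooden hammer lying to the left of the cabinet, 260 mm long; leave it
- wing_rib: plywood rib, 70 x 240 x 10 mm with three round holes, lying to the right of the cabinet; origin under its centre; leave it
- screwdriver: screwdriver lying on the bench between the robot and the cabinet; leave it
- rib_blank: wooden part being glued, 50 x 220 mm, 28 mm high, inside the cabinet on its deck; leave it
Mind the look-alikes: they are no part of the job. Leave any turquoise look-alike of the switch_box alone.

How it is judged:
On the way, in this order (a step that is already met when the one before it is completed fails the run):
1. the start button is pressed while the window is still where it was (value of joint start above 0.004 m and distance of lip_edge from where it was at the start of the episode below 0.01 m), for 0.05 s.
2. the fingers push on the underside of the lip and the window has risen 30 mm (contact force between the fingers and lip_underside above 0.2 N and distance of lip_edge from where it was at the start of the episode above 0.03 m), for 0.05 s.
3. the lip is level with the pointer (z of lip_right_end in the frame of pointer_tip between -0.01 and 0.01 m), for 0.2 s.
At the end, for the whole second after the job is handed in: the window stands at rest with its lip level with the pointer, within 10 mm along the slope; both buttons are released, the pointer is where it was (within 6 mm) and nothing else has been disturbed (all of step 3 and velocity of joint window between -0.005 and 0.005 m/s and value of joint each of start, stop below 0.002 m and distance of pointer_tip from where it was at the start of the episode below 0.006 m); the robot touches nothing.
It fails at once if the stop button is pressed (value of joint stop above 0.003 m).
It fails at once if the lip is gripped: squeezed on its upper plate and its underside at once (contact force between the fingers and lip_underside above 1.5 N and contact force between the fingers and lip above 1.5 N).
It fails at once if the pointer is shifted by more than 6 mm (distance of pointer_tip from where it was at the start of the episode above 0.006 m).
It fails at once if a bystander is lifted, knocked or pushed more than 25 mm (distance of any of glue_bottle, varnish_tin, sanding_block, mallet, wing_rib, screwdriver, rib_blank from where it was at the start of the episode above 0.025 m).
It also fails if it takes over 58 s, if anything falls off the work surface, if the arm or the gripper's body presses on something with over 40 N, if the wrist force passes 120 N, or if a joint passes its speed limit or range.

### The arm

A 6-joint arm with a two-finger parallel gripper is mounted at the origin on the work surface. World frame = base frame: x ahead of the robot, y to its left, z up, the work surface at z = 0. Lengths are in m, angles in rad, forces in N, time in s.
With the tool pointing down it reaches from about 0.375 to 0.9 m from the base axis. Payload 3.1 kg.
Tool frame: the origin (TCP) lies midway between the tips of the shut fingers; the grasp point (between the pads) lies 19 mm behind it; z points along the fingers, x is the direction in which the jaws open and shut, and the axes are right-handed (so a half turn about z gives the same grasp; the last joint's range is limited). The gripper opens to 85 mm and grips with 20 to 120 N. Pads are 22 mm wide; open, the fingers measure 114 mm over their backs; the gripper's body (76 mm by 85 mm) begins 54 mm behind the grasp point. The pads swing forward as they close: fully open they stand 13 mm farther back than shut.
Start: joints at [1.149, 0.527, 1.433, -0, 1.181, -0.178], TCP at [0.15, 0.607, 0.231] pointing down, gripper open.
Joint ranges: [-3.08, 3.08], [-0.75, 2.2], [0.22, 2.44], [-1.43, 4.57], [0, 2.65], [-2.85, 2.85]. Speed limits (rad/s): [2.79, 2.79, 3.14, 3.14, 3.14, 3.14].

### API

Orientations are given as [roll, pitch, yaw] about the fixed x, y, z axes, in that order (R = Rz(yaw) Ry(pitch) Rx(roll)).
In Python, from workcell import arm, vision, order, spotter gives the robot as it stands. The module is installed in compiled form; this text tells all that it offers.
- The arm moves only by the shell command python3 -m pendant 'ROWS' [OPENING] [FORCE]. ROWS is JSON, one flat list of numbers, 4 for each row, row after row: the shift along the tool's x, y, z in m, then the turn about the tool's z in rad. A call has 1 to 20 rows; each row is the pose to reach, as a shift and turn from the pose commanded when the call began, along the tool's axes at that moment; what a row does not reach only later rows make up. A row lasts 1/8 s, in which the tool goes at most 62.5 mm and 10.7 degrees, less where a joint would pass 70% of its speed; a pose out of reach is approached as far as the arm can. A call with a gripper value outside its range is refused whole. OPENING is the opening, from 0 (shut) to 1 (fully open), set as the call begins (- or left out, the last holds). The fingers move at their own pace and stop on an object; FORCE is the grip in N (left out, the last holds). Time passes only in rows, so rows that repeat a pose let the fingers close. It gives the time, the measured TCP pose, the force and the opening at its end, in the units of the state.
- arm.read_state(): the state, without advancing time (a new reading comes with each control period).
- vision.capture(name): name is "scene" or "side" or "wrist"; returns (picture, depth): 384x512x3 uint8, red, green, blue; 384x512 float32, m along the optical axis (not along the pixel's ray), 0 where there is no reading.
- vision.camera_model(name): a dict with "intrinsics" (3x3 intrinsics, pixels), "k1" (the pictures are not rectified: a ray, as slopes to the right and down, at radius r is drawn at 1 + k1 r^2 times it, then the intrinsics apply), "T" (4x4, takes a point from camera to world coordinates). Camera axes: x right, y down, z forward; pixel columns grow to the right and rows downward; lengths in m; the calibration is good to about 2 mm. A picture is of the moment at which its call begins: read the wrist's pose just before it. camera_model takes no time and is no camera call; for the wrist camera it gives the pose at the moment of the call.
- order.finish_job(): hands the job in, once; it reports no verdict.
Trained networks look in the newest picture that a camera, given by its name, has taken for a name from the list of things; names that differ only in an ending like _2 or _b are one class to them, and where a whole thing is asked for, a point or a joint stands for the part that bears it (a point fixed in the world has none). Each returns a list of dicts, best first, with "score" (0 to 1); they miss things now and then, are a little off and sometimes report something else, mostly with a low value. They report only what shows in the picture. A call takes as long as a camera call. They do not tell look-alikes from the thing itself.
- spotter.search_frame(camera, target): "box" ([centre column, centre row, width, height] as shares, 0 to 1, of the picture: columns of its width, rows of its height, round what is visible of it).
- spotter.place_of(camera, target): "position" ([column, row] as shares, 0 to 1, of the picture: columns of its width, rows of its height: a listed point, or the origin of a listed thing).
The state is a dict: "t": time; "joint_positions": joint angles; "dq": joint speeds; "joint_torque": joint torques, N m; "tcp_pos": TCP position; "orientation": TCP orientation; "contact_force": force on the tool from outside, world axes, zero at the start; "ft_torque": the same for the moment, N m; "finger_gap": finger opening in m.
Only numpy, scipy, OpenCV 4.12 (cv2) and the standard library are available. Lean on these libraries where they do the work, as an engineer would, in place of code of your own. Each camera call takes 0.05 s, during which the arm holds its last target.

## Working session

There is one attempt and no reset: what is moved stays moved. The work goes in short steps, Python scripts to look and compute and a shell command to move; the robot and the scene stay as the last step left them, time stands still between calls to the robot, and variables do not carry over. Pictures are saved under pics/ and viewed, and the job is handed in when it is done.

```bash
mkdir -p pics; cat > h.py <<'E'
import numpy as np, cv2
from workcell import arm, vision, order, spotter
def save(name,fn):
    p,d=vision.capture(name); cv2.imwrite('pics/'+fn+'.png',p[:,:,::-1]); np.save('pics/'+fn+'.npy',d); return p,d
def ray(name,c,r):
    m=vision.camera_model(name);K=np.array(m['intrinsics']);
    u=(c-K[0,2])/K[0,0]; v=(r-K[1,2])/K[1,1]
    x,y=u,v
    for _ in range(20):
        s=1+m['k1']*(x*x+y*y); x,y=u/s,v/s
    return np.array([x,y,1.]),np.array(m['T'])
def pt(name,c,r,d):
    q,T=ray(name,c,r); return T[:3,:3]@(q*d)+T[:3,3]
def proj(name,P):
    m=vision.camera_model(name);K=np.array(m['intrinsics']);T=np.array(m['T'])
    q=T[:3,:3].T@(np.array(P)-T[:3,3]); x,y=q[:2]/q[2]; s=1+m['k1']*(x*x+y*y)
    return np.array([K[0,0]*x*s+K[0,2],K[1,1]*y*s+K[1,2]])
E
python3 - <<'E'
from h import *
print(arm.read_state())
for n in ['scene','side','wrist']:
    save(n,n+'0'); m=vision.camera_model(n); print(n,np.round(m['T'],3).tolist())
E
```

```text
{'t': 0.0, 'joint_positions': array([ 1.14951639e+00,  5.28441394e-01,  1.43393464e+00,  3.13878489e-05,
        1.18140883e+00, -1.78462281e-01]), 'dq': array([-0.00036138, -0.00021143,  0.00032982, -0.00144585, -0.00073945,
        0.0003157 ]), 'joint_torque': array([ 7.23050307e-04, -4.42343330e+01, -1.78036165e+01, -4.00362001e-05,
        8.22141417e-03, -5.28666604e-06]), 'tcp_pos': array([0.14990925, 0.6059997 , 0.23033857]), 'orientation': array([-3.14117495e+00,  2.15224729e-03,  1.32796717e+00]), 'contact_force': array([ 0.37358833,  0.46603327, -0.43771456]), 'ft_torque': array([ 0.01353852, -0.0186827 , -0.0245074 ]), 'finger_gap': 0.08513376967309405}
scene [[0.989, 0.118, -0.091, 0.614], [0.149, -0.754, 0.639, -0.866], [0.007, -0.646, -0.764, 1.166], [0.0, 0.0, 0.0, 1.0]]
side [[0.996, -0.066, 0.054, 0.41], [-0.085, -0.683, 0.725, -0.986], [-0.012, -0.727, -0.686, 1.053], [0.0, 0.0, 0.0, 1.0]]
wrist [[0.241, 0.924, 0.296, 0.074], [0.971, -0.229, -0.074, 0.625], [-0.001, 0.305, -0.952, 0.373], [0.0, 0.0, 0.0, 1.0]]
```

View pics/scene0.png

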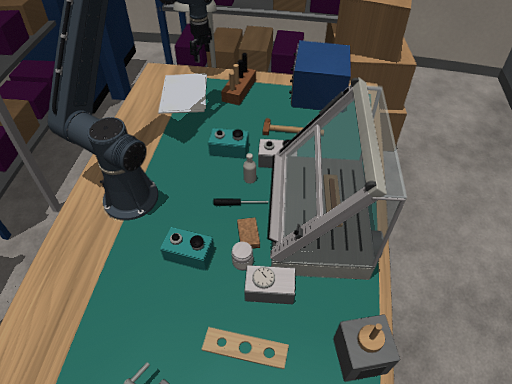

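View pics/side0.png

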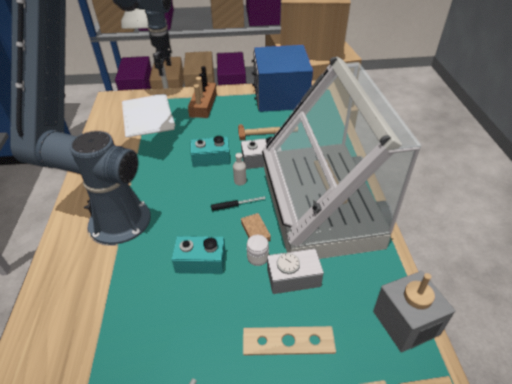

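View pics/wrist0.png

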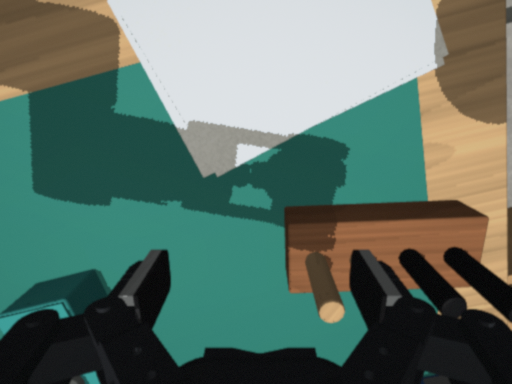

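The grey switch box is on the cabinet's left, at scene (270,152) and side (254,152). The gauge box is on the right at scene (270,285). Turquoise look-alikes stand at scene (229,142) and (188,247). Next I'll locate everything with the networks and depth.

```bash
python3 - <<'E'
from h import *
for n in ['scene','side']:
    p,d=vision.capture(n)
    for t in ['start_top','stop_top','switch_box','cabinet','lip_edge','lip_right_end','pointer_tip','lip_underside','glue_bottle','varnish_tin','sanding_block','screwdriver','mallet']:
        for o in spotter.place_of(n,t)[:3]:
            c,r=o['position'][0]*512,o['position'][1]*384
            ci,ri=int(np.clip(c,0,511)),int(np.clip(r,0,383))
            print(n,t,round(o['score'],2),round(c,1),round(r,1),np.round(pt(n,c,r,d[ri,ci]),3), )
    crop=p[100:280,200:430] if n=='scene' else p[60:260,220:420]
    cv2.imwrite(f'pics/{n}_crop.png',cv2.resize(crop[:,:,::-1],None,fx=3.2 if n=='scene' else 3,fy=3.2 if n=='scene' else 3,interpolation=cv2.INTER_CUBIC))
E
```

```text
scene start_top 0.61 172.4 234.8 [ 0.235 -0.187  0.083]
scene start_top 0.58 269.4 141.6 [0.486 0.282 0.096]
scene start_top 0.46 221.2 128.7 [ 0.257  0.435 -0.001]
scene stop_top 0.66 195.5 241.7 [ 0.322 -0.215  0.108]
scene stop_top 0.63 236.2 130.4 [0.349 0.316 0.105]
scene stop_top 0.47 287.0 143.7 [0.558 0.221 0.152]
scene switch_box 0.98 278.6 159.9 [0.536 0.156 0.13 ]
scene switch_box 0.97 231.5 149.6 [0.339 0.26  0.052]
scene switch_box 0.97 189.0 253.2 [ 0.303 -0.241  0.076]
scene cabinet 0.93 270.4 217.0 [ 0.541 -0.104  0.135]
scene cabinet 0.6 246.9 234.1 [ 0.465 -0.111  0.032]
scene lip_edge 0.78 270.0 192.3 [0.515 0.103 0.008]
scene lip_edge 0.34 286.9 140.1 [0.553 0.293 0.103]
scene lip_right_end 0.65 273.7 239.8 [ 0.562 -0.187  0.132]
scene pointer_tip 0.54 298.5 223.9 [ 0.63  -0.164  0.198]
scene lip_underside 0.71 281.9 198.6 [ 0.568 -0.021  0.13 ]
scene glue_bottle 0.54 246.3 177.8 [0.419 0.139 0.032]
scene glue_bottle 0.41 274.2 162.8 [0.523 0.132 0.137]
scene varnish_tin 0.71 240.7 261.4 [ 0.467 -0.236  0.062]
scene varnish_tin 0.58 282.8 198.3 [ 0.571 -0.021  0.1
[... 768 characters left out ...]
 0.84 289.0 227.0 [ 0.562 -0.189  0.12 ]
side lip_right_end 0.47 281.0 188.7 [ 0.558 -0.026  0.127]
side pointer_tip 0.47 314.9 199.1 [ 0.639 -0.161  0.205]
side pointer_tip 0.19 290.1 339.0 [ 0.529 -0.479  0.   ]
side lip_underside 0.7 278.9 186.5 [ 0.553 -0.017  0.128]
side glue_bottle 0.83 240.8 181.4 [0.43  0.134 0.024]
side glue_bottle 0.19 270.3 138.7 [0.557 0.283 0.102]
side varnish_tin 0.82 257.7 255.6 [ 0.462 -0.237  0.056]
side varnish_tin 0.73 268.6 140.8 [0.548 0.268 0.104]
side varnish_tin 0.36 252.3 144.1 [0.485 0.264 0.096]
side screwdriver 0.74 259.8 161.4 [0.51  0.233 0.033]
side screwdriver 0.61 237.2 207.2 [0.41  0.023 0.002]
side mallet 0.8 270.3 133.4 [0.575 0.447 0.008]
```

View pics/scene_crop.png

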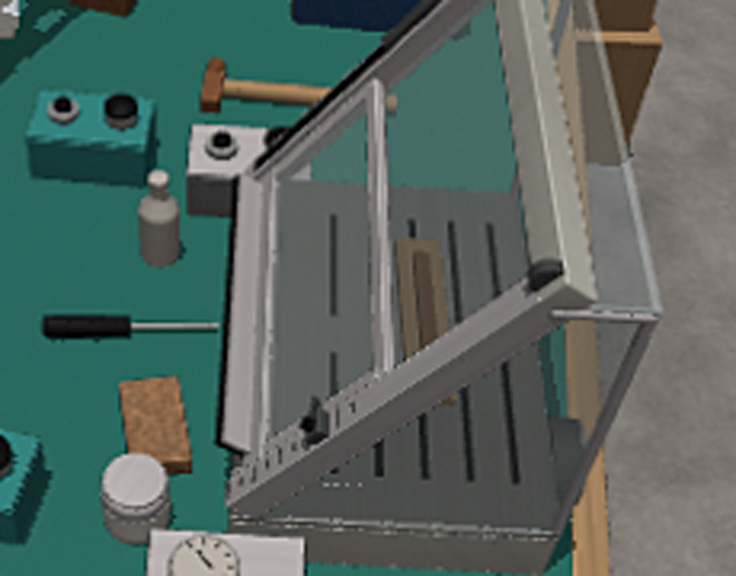

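View pics/side_crop.png

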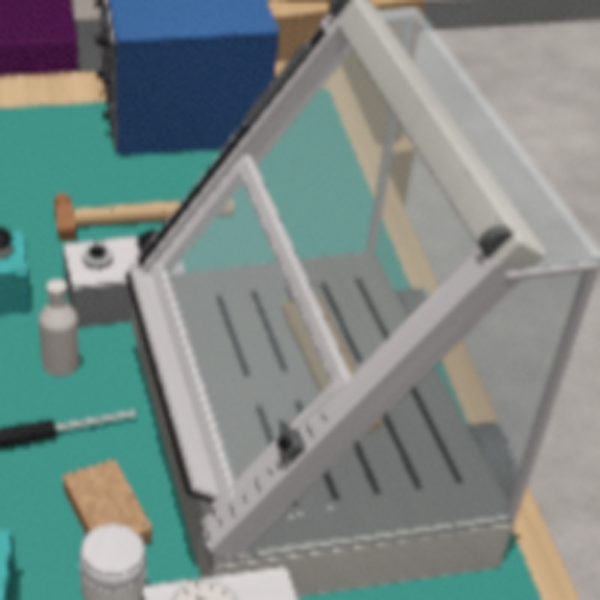

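```bash
cat >> h.py <<'E'
def cloud(name,d):
    m=vision.camera_model(name);K=np.array(m['intrinsics']);T=np.array(m['T'])
    rr,cc=np.mgrid[0:384,0:512]
    pts=np.stack([cc,rr],-1).reshape(-1,1,2).astype(np.float64)
    # invert k1
    u=(cc-K[0,2])/K[0,0];v=(rr-K[1,2])/K[1,1];x,y=u.copy(),v.copy()
    for _ in range(20):
        s=1+m['k1']*(x*x+y*y);x,y=u/s,v/s
    P=np.stack([x*d,y*d,d],-1)@T[:3,:3].T+T[:3,3]; P[d<=0]=np.nan
    return P
E
python3 - <<'E'
from h import *
for n in ['scene','side']:
    p=cv2.imread(f'pics/{n}0.png')[:,:,::-1]; d=np.load(f'pics/{n}0.npy'); P=cloud(n,d)
    for nm,lo,hi in [('start',(.43,.2),(.53,.32)),('stop',(.53,.2),(.6,.32))]:
        M=(P[...,0]>lo[0])&(P[...,0]<hi[0])&(P[...,1]>lo[1])&(P[...,1]<hi[1])
        top=M&(P[...,2]>.068)&(P[...,2]<.08)
        if nm=='start':
            q=P[top][:,:2]; print(n,'box top',len(q),np.round(q.min(0),3),np.round(q.max(0),3)); print(cv2.minAreaRect((q*1000).astype(np.float32)))
        b=M&(P[...,2]>.0905)&(p.max(-1)<90)
        q=P[b]; print(n,nm,len(q),np.round(np.median(q,0),3),np.round(q.min(0),3),np.round(q.max(0),3))
    # gauge box
    M=(P[...,1]<-.25)&(P[...,1]>-.45)&(P[...,2]>.068)&(P[...,2]<.08)&(P[...,0]>.4)&(P[...,0]<.75)
    q=P[M][:,:2];print('gauge',len(q),cv2.minAreaRect((q*1000).astype(np.float32)))
    # plinth/ rails: plane search
    M=(P[...,0]>.48)&(P[...,0]<.9)&(P[...,1]>-.26)&(P[...,1]<.26)&(P[...,2]>.1)
    print('cab',M.sum())
E
```

```text
scene box top 257 [0.441 0.227] [0.529 0.32 ]
((485.2513732910156, 273.56982421875), (92.34637451171875, 87.96929168701172), 89.79397583007812)
scene start 23 [0.485 0.271 0.097] [0.475 0.263 0.091] [0.498 0.283 0.103]
scene stop 116 [0.561 0.214 0.162] [0.531 0.201 0.098] [0.599 0.298 0.214]
gauge 871 ((564.7930297851562, -290.704833984375), (148.8769073486328, 88.5467300415039), 4.693615913391113)
cab 19053
side box top 236 [0.442 0.223] [0.529 0.319]
((488.8310546875, 272.2166442871094), (85.86182403564453, 92.31132507324219), 5.090500354766846)
side start 12 [0.484 0.273 0.094] [0.476 0.266 0.093] [0.492 0.279 0.096]
side stop 83 [0.556 0.217 0.147] [0.536 0.202 0.094] [0.599 0.295 0.215]
gauge 883 ((564.872802734375, -292.1838684082031), (147.47125244140625, 89.50251007080078), 4.19534158706665)
cab 19801
```

```bash
python3 - <<'E'
from h import *
a=np.radians(35); 
for n in ['scene','side']:
    d=np.load(f'pics/{n}0.npy'); P=cloud(n,d)
    # right rail plane fit -> normal via RANSAC-less: points z .15-.4 near right rail; fit rail front plane
    psi=np.radians(4.5); Rz=np.array([[np.cos(psi),-np.sin(psi),0],[np.sin(psi),np.cos(psi),0],[0,0,1]])
    Q=P@Rz  # into yaw-aligned frame
    S=Q[...,0]*np.sin(a)+Q[...,2]*np.cos(a)  # up slope
    N=Q[...,0]*np.cos(a)-Q[...,2]*np.sin(a)  # into
    Y=Q[...,1]
    M=(N>.25)&(N<.5)&(S>.3)&(S<.75)&(Y>-.33)&(Y<.3)&(Q[...,2]>.1)
    h,e=np.histogram(N[M],bins=np.arange(.3,.5,.004)); print(n,[(round(x,3),c) for x,c in zip(e,h) if c>80])
    # image in (Y,S) for N<front
    for y0 in np.arange(-.27,.2,.03):
        m=M&(abs(Y-y0)<.006)&(S<.56)
        o=np.argsort(S[m]); print(round(y0,2),[(round(float(i),3),round(float(j),3)) for i,j in zip(S[m][o][::3],N[m][o][::3])][:14])
E
```

```text
scene [(np.float64(0.348), np.int64(106)), (np.float64(0.352), np.int64(148)), (np.float64(0.356), np.int64(126)), (np.float64(0.36), np.int64(91)), (np.float64(0.364), np.int64(103)), (np.float64(0.368), np.int64(156)), (np.float64(0.372), np.int64(173)), (np.float64(0.376), np.int64(483)), (np.float64(0.38), np.int64(950)), (np.float64(0.384), np.int64(1402)), (np.float64(0.388), np.int64(2470)), (np.float64(0.392), np.int64(269)), (np.float64(0.396), np.int64(168)), (np.float64(0.4), np.int64(287)), (np.float64(0.404), np.int64(2681)), (np.float64(0.408), np.int64(674)), (np.float64(0.412), np.int64(85)), (np.float64(0.416), np.int64(96)), (np.float64(0.42), np.int64(94)), (np.float64(0.424), np.int64(104)), (np.float64(0.428), np.int64(92)), (np.float64(0.432), np.int64(102)), (np.float64(0.436), np.int64(98)), (np.float64(0.44), np.int64(87)), (np.float64(0.444), np.int64(89)), (np.float64(0.448), np.int64(99)), (np.float64(0.452), np.int64(84)), (np.float64(0.456), np.int64(102)), (np.float64(0.46), np.int64(84)), (np.float64(0.464), np.int64(88)), (np.float64(0.468), np.int64(
[... 7870 characters left out ...]
.444, 0.392), (0.453, 0.39), (0.46, 0.39), (0.47, 0.387)]
0.12 [(0.331, 0.293), (0.335, 0.296), (0.338, 0.307), (0.339, 0.286), (0.34, 0.306), (0.343, 0.286), (0.344, 0.29), (0.349, 0.292), (0.349, 0.296), (0.351, 0.299), (0.354, 0.276), (0.356, 0.296), (0.359, 0.289), (0.362, 0.293)]
0.15 [(0.407, 0.39), (0.414, 0.383), (0.418, 0.381), (0.422, 0.379), (0.426, 0.38), (0.428, 0.387), (0.433, 0.389), (0.436, 0.382), (0.443, 0.381), (0.446, 0.38), (0.449, 0.377), (0.45, 0.389), (0.453, 0.38), (0.457, 0.389)]
0.18 [(0.391, 0.382), (0.397, 0.383), (0.433, 0.38), (0.44, 0.38), (0.459, 0.381), (0.477, 0.381), (0.491, 0.38), (0.51, 0.38), (0.519, 0.382), (0.53, 0.378), (0.55, 0.382), (0.559, 0.379)]
```

```bash
cat >> h.py <<'E'
a=np.radians(35); psi=np.radians(4.5)
Rz=np.array([[np.cos(psi),-np.sin(psi),0],[np.sin(psi),np.cos(psi),0],[0,0,1]])
def toSNY(P):
    Q=np.asarray(P)@Rz
    return np.stack([Q[...,0]*np.sin(a)+Q[...,2]*np.cos(a),Q[...,0]*np.cos(a)-Q[...,2]*np.sin(a),Q[...,1]],-1)
def fromSNY(s,n,y):
    return Rz@np.array([s*np.sin(a)+n*np.cos(a),y,s*np.cos(a)-n*np.sin(a)])
E
python3 - <<'E'
from h import *
for n in ['scene','side']:
    p=cv2.imread(f'pics/{n}0.png')[:,:,::-1]
    d=np.load(f'pics/{n}0.npy'); W=toSNY(cloud(n,d)); S,N,Y=W[...,0],W[...,1],W[...,2]
    M=(N<.381)&(N>.34)&(S>.46)&(S<.6)&(Y>-.28)&(Y<-.17)
    q=W[M];print(n,len(q),np.round(q.min(0),3),np.round(q.max(0),3),np.round(np.median(q,0),3))
    # dark pixels near
    D=(p.max(-1)<70)&(N<.39)&(N>.34)&(S>.46)&(S<.6)&(Y>-.28)&(Y<-.17)
    o=np.argsort(W[D][:,2]); print(np.round(W[D][o][::-1][:30:2],3).tolist()); print(len(o))
    # lip extents in Y
    L=(N<.372)&(S>.412)&(S<.424)&(N>.345); print('lip Y',np.round(np.percentile(Y[L],[0,1,99,100]),3))
    # rails Y extents (N between .375,.382 at left; right .386)
    for lo,hi in[(-.3,-.2),(.1,.25)]:
        R=(N<.392)&(N>.37)&(S>.62)&(S<.7)&(Y>lo)&(Y<hi); print('rail',R.sum(),np.round(np.percentile(Y[R],[1,5,50,95,99]),3),np.round(np.median(N[R]),4))
    x=proj(n,fromSNY(.4085,.351,-.045)); print('lip_edge px',x)
E
```

```text
scene 236 [ 0.46   0.357 -0.28 ] [ 0.599  0.381 -0.232] [ 0.541  0.379 -0.265]
[[0.538, 0.389, -0.175], [0.537, 0.389, -0.182], [0.542, 0.389, -0.185], [0.541, 0.39, -0.188], [0.542, 0.389, -0.196], [0.537, 0.389, -0.2], [0.541, 0.39, -0.206], [0.542, 0.389, -0.211], [0.536, 0.39, -0.214], [0.542, 0.389, -0.221], [0.536, 0.372, -0.233], [0.534, 0.37, -0.24], [0.541, 0.371, -0.243], [0.536, 0.368, -0.245], [0.536, 0.368, -0.248]]
115
lip Y [-0.229 -0.227  0.128  0.137]
rail 268 [-0.279 -0.278 -0.268 -0.25  -0.247] 0.3812
rail 171 [0.149 0.15  0.158 0.172 0.177] 0.3805
lip_edge px [269.3400633 192.5790864]
side 169 [ 0.46   0.358 -0.279] [ 0.6    0.381 -0.235] [ 0.538  0.378 -0.268]
[[0.537, 0.366, -0.256], [0.539, 0.37, -0.26], [0.537, 0.359, -0.263], [0.542, 0.361, -0.267], [0.538, 0.36, -0.268], [0.534, 0.36, -0.268], [0.539, 0.366, -0.27], [0.538, 0.363, -0.271], [0.536, 0.365, -0.272], [0.537, 0.371, -0.274], [0.532, 0.371, -0.274], [0.54, 0.375, -0.275], [0.539, 0.372, -0.276], [0.536, 0.37, -0.277]]
27
lip Y [-0.232 -0.229  1.544  1.556]
rail 312 [-0.281 -0.279 -0.269 -0.251 -0.249] 0.3818
rail 189 [0.147 0.15  0.158 0.174 0.177] 0.3797
lip_edge px [269.86855155 183.32329029]
```

```bash
python3 - <<'E'
from h import *
ims=[]
for n,c in [('scene',(298,227)),('side',(314,206))]:
    p=cv2.imread(f'pics/{n}0.png')
    k=10;x0,y0=c[0]-20,c[1]-25
    im=cv2.resize(p[y0:y0+50,x0:x0+40],None,fx=k,fy=k,interpolation=cv2.INTER_CUBIC)
    for s,col in [(.527,(255,0,0)),(.537,(0,0,255)),(.547,(0,255,0))]:
        x=(proj(n,fromSNY(s,.372,-.237))-[x0,y0]+.5)*k; cv2.circle(im,tuple(int(v) for v in x),4,col,-1)
        x=(proj(n,fromSNY(s,.366,-.237))-[x0,y0]+.5)*k; cv2.circle(im,tuple(int(v) for v in x),3,col,1)
    print(n,proj(n,fromSNY(.537,.37,-.237)))
    ims.append(im[:500,:400])
cv2.imwrite('pics/ptr.png',np.hstack(ims))
E
```

```text
scene [297.76209758 224.76481037]
side [313.41563166 200.53025042]
```

View pics/ptr.png

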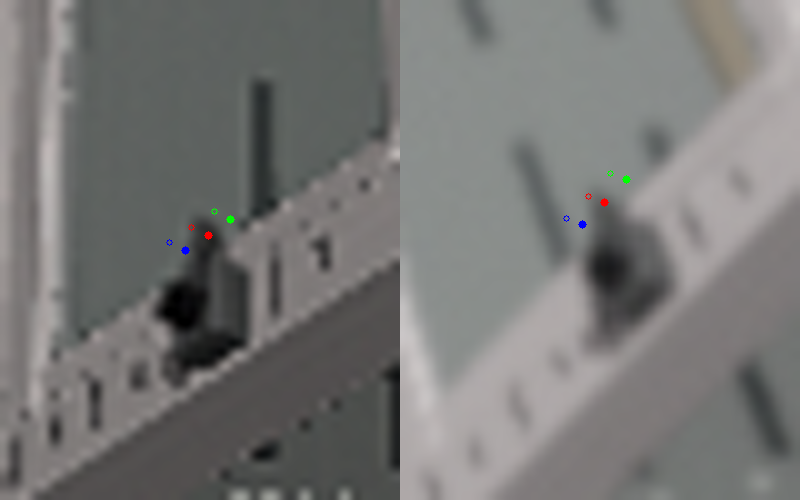

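```bash
python3 - <<'E'
from h import *
for n,c in [('scene',(269.4,141.6)),('side',(250.2,144.3))]:
    q,T=ray(n,*c); v=T[:3,:3]@q; o=T[:3,3]; print(n,'ray',np.round(o+v*(.096-o[2])/v[2],4))
    p=cv2.imread(f'pics/{n}0.png')[:,:,::-1].astype(int)
    P=cloud(n,np.load(f'pics/{n}0.npy')); Q=P@Rz
    # box top
    M=(Q[...,2]>.07)&(Q[...,2]<.078)&(Q[...,0]>.42)&(Q[...,0]<.68)&(Q[...,1]>.15)&(Q[...,1]<.35)
    print('top',M.sum(),np.round(np.percentile(Q[M][:,:2],[0,2,98,100],0),3).tolist(), np.round(np.median(Q[M][:,2]),4))
    # dark button disc: ray each dark pixel to z=.096
    x=proj(n,[.485,.272,.096]); print(x)
    r,c=np.mgrid[int(x[1])-9:int(x[1])+10,int(x[0])-11:int(x[0])+12]
    dark=p[r,c].max(-1)<55
    print('\n'.join(''.join('#' if z else '.' for z in row) for row in dark))
    k=14; im=cv2.resize(p[r,c][:,:,::-1].astype(np.uint8),None,fx=k,fy=k,interpolation=cv2.INTER_NEAREST); cv2.imwrite(f'pics/btn_{n}.png',im)
    R,C=r[dark],c[dark]
    pts=[]
    for cc,rr in zip(C,R):
        q,T=ray(n,cc,rr); v=T[:3,:3]@q;o=T[:3,3]; pts.append(o+v*(.094-o[2])/v[2])
    pts=np.array(pts); print(len(pts),np.round(pts.mean(0),4))
E
```

```text
scene ray [0.4864 0.2819 0.096 ]
top 212 [[0.464, 0.188], [0.468, 0.192], [0.553, 0.281], [0.557, 0.286]] 0.0755
[268.70552641 143.30288116]
......##...#...........
.......................
.......................
.......................
.......................
.......................
.......................
.......................
..........#####........
..........#####........
..........#####........
..........#####........
.......................
................#......
.........#.....#.......
...........####........
.......................
.......................
.......................
30 [0.4853 0.2722 0.094 ]
side ray [0.4764 0.2632 0.096 ]
top 227 [[0.466, 0.186], [0.467, 0.19], [0.556, 0.278], [0.563, 0.279]] 0.0735
[252.24019619 142.78703104]
.......................
.......................
.......................
.......................
.......................
.......................
.......................
.......................
.......................
.......................
..........###..........
..........###..........
.......................
.......................
.......................
.......................
.......................
.......................
.......................
6 [0.4839 0.2702 0.094 ]
```

```bash
python3 - <<'E'
from h import *
P=cloud('wrist',np.load('pics/wrist0.npy')) if 0 else None
for n,c in [('scene',(235,72)),('scene',(243,60)),('scene',(240,92)),('scene',(225,132)),('side',(198,85)),('side',(205,72)),('side',(230,180))]:
    d=np.load(f'pics/{n}0.npy')[c[1],c[0]]; print(n,c,np.round(pt(n,*c,d),3))
P=cloud('scene',np.load('pics/scene0.npy'))
M=(P[...,0]>.12)&(P[...,0]<.5)&(P[...,1]>.15)&(P[...,1]<.7)&(P[...,2]>.1)&(P[...,2]<.3)
q=P[M]; print(len(q))
for zz in (.1,.14,.18): 
    m=q[q[:,2]>zz]; 
    if len(m): print(zz,len(m),np.round(m.min(0),3),np.round(m.max(0),3))
s=arm.read_state(); yaw=s['orientation'][2]
tx=np.array([np.cos(yaw),np.sin(yaw)]);ty=np.array([np.sin(yaw),-np.cos(yaw)])
D=np.array([.485,.2725])-s['tcp_pos'][:2]; print(D@tx,D@ty,s['tcp_pos'])
E
```

```text
scene (235, 72) [0.276 0.678 0.131]
scene (243, 60) [0.292 0.79  0.127]
scene (240, 92) [0.306 0.627 0.061]
scene (225, 132) [0.299 0.332 0.075]
side (198, 85) [0.274 0.64  0.151]
side (205, 72) [0.302 0.788 0.134]
side (230, 180) [ 0.39   0.174 -0.002]
381
0.1 381 [0.123 0.151 0.1  ] [0.493 0.698 0.299]
0.14 176 [0.123 0.533 0.141] [0.289 0.698 0.299]
0.18 121 [0.123 0.533 0.244] [0.181 0.674 0.299]
-0.24388503724147093 0.40529186986755095 [0.15022074 0.60666203 0.23129262]
```

```bash
python3 -m pendant '[-0.024,0.04,0,-0.032, -0.049,0.081,0,-0.064, -0.073,0.122,0,-0.096, -0.098,0.162,0,-0.128, -0.122,0.203,0,-0.16, -0.146,0.243,0,-0.193, -0.171,0.284,0,-0.225, -0.195,0.324,0,-0.257, -0.22,0.365,0,-0.289, -0.244,0.405,0,-0.321, -0.244,0.405,0.04,-0.321, -0.244,0.405,0.08,-0.321, -0.244,0.405,0.1,-0.321, -0.244,0.405,0.1,-0.321]' 0 20
python3 - <<'E'
from h import *
print(arm.read_state())
p,d=save('wrist','w1'); p,d=save('scene','s1')
print(spotter.place_of('wrist','start_top')[:2] if 0 else '')
E
```

```text
t: 3.3
tcp_pos: [0.4837, 0.272, 0.1298]
orientation: [-3.138, 0.001, 1.649]
contact_force: [0.6, 0.3, 0.3]
finger_gap: -0.0001
{'t': 3.3, 'joint_positions': array([ 3.10877218e-01,  5.76285521e-01,  1.69942817e+00, -3.10425229e-05,
        8.69739828e-01, -1.33791868e+00]), 'dq': array([ 0.00594276, -0.03735952, -0.03385908, -0.00037973,  0.00953978,
        0.00068002]), 'joint_torque': array([-1.48966745e-01, -4.00433958e+01, -1.21792844e+01, -6.02955610e-03,
       -5.53318590e-02,  2.60552173e-05]), 'tcp_pos': array([0.48366139, 0.2719792 , 0.12981962]), 'orientation': array([-3.13784147e+00,  9.14007147e-04,  1.64881768e+00]), 'contact_force': array([0.55294184, 0.29060221, 0.25315065]), 'ft_torque': array([-0.00631299,  0.02237781, -0.0579718 ]), 'finger_gap': -0.00012863243318676882}
```

View pics/w1.png

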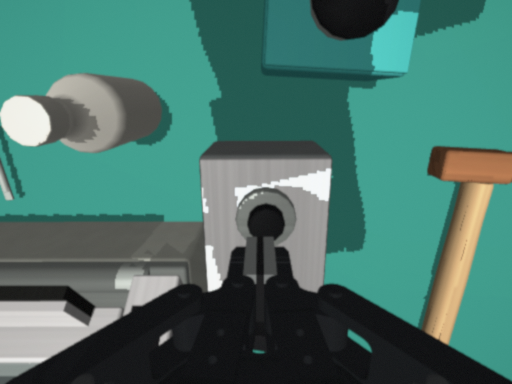

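View pics/s1.png

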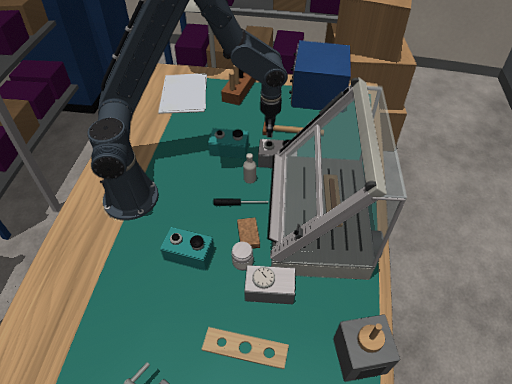

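The wrist picture shows the start button at (266,220), with the shut fingertips just short of it at about (262,250) and the lip's left end at (80,300). I'll check this against the calibration.

```bash
python3 - <<'E'
from h import *
print('start proj',proj('wrist',[.485,.2725,.096]),'collar',proj('wrist',[.485,.2725,.086]),'tcp',proj('wrist',[.4837,.272,.1298]))
p=cv2.imread('pics/w1.png')[:,:,::-1].astype(int); P=cloud('wrist',np.load('pics/w1.npy'))
M=(P[...,2]>.092)&(P[...,2]<.1)&(P[...,0]<.52)&(P[...,0]>.45)&(P[...,1]>.25)&(P[...,1]<.3); q=P[M];print(len(q),np.round(q.min(0),4),np.round(q.max(0),4))
M=(P[...,2]>.082)&(P[...,2]<.09)&(P[...,0]<.53)&(P[...,0]>.45)&(P[...,1]>.24)&(P[...,1]<.31); q=P[M];print('collar',len(q),np.round(q.min(0),4),np.round(q.max(0),4))
W=toSNY(P); L=(W[...,0]>.4)&(W[...,0]<.425)&(W[...,1]<.36)&(W[...,1]>.34); q=W[L]; print(len(q), np.round(np.percentile(q,[2,50,98],0),4))
E
```

```text
start proj [259.25608937 224.00981215] collar [259.26098747 217.85134925] tcp [258.46954552 247.88982591]
996 [0.4734 0.2648 0.092 ] [0.4942 0.288  0.0999]
collar 1485 [0.4653 0.2567 0.082 ] [0.5029 0.296  0.09  ]
1998 [[0.4101 0.3507 0.0993]
 [0.4166 0.3542 0.1174]
 [0.4219 0.3594 0.133 ]]
```

```bash
python3 -m pendant '[0.002,0.002,0.015,0, 0.002,0.002,0.03,0, 0.002,0.002,0.036,0, 0.002,0.002,0.036,0]'; python3 -m pendant '[0,0,0.002,0, 0,0,0.003,0, 0,0,0.003,0]'
```

```text
t: 3.9
tcp_pos: [0.4858, 0.2744, 0.0947]
orientation: [-3.139, 0.0, 1.649]
contact_force: [-1.0, -0.1, 1.9]
finger_gap: -0.0003
t: 4.28
tcp_pos: [0.486, 0.2745, 0.0925]
orientation: [-3.141, 0.0, 1.649]
contact_force: [-2.7, 0.5, 3.0]
finger_gap: 0.0002
```

```bash
python3 -m pendant '[0,0,0.001,0, 0,0,0.002,0, 0,0,0.002,0]'; python3 -m pendant '[0,0,0.001,0, 0,0,0.001,0]'
```

```text
t: 4.65
tcp_pos: [0.4861, 0.2745, 0.0903]
orientation: [-3.141, 0.0, 1.649]
contact_force: [-3.4, -0.2, 4.5]
finger_gap: -0.0002
t: 4.9
tcp_pos: [0.4861, 0.2745, 0.09]
orientation: [-3.141, 0.0, 1.649]
contact_force: [-5.1, -1.6, 9.1]
finger_gap: -0.0002
```

```bash
python3 -m pendant '[0,0,-0.02,0, 0,0,-0.06,0, 0,-0.005,-0.11,0, -0.04,-0.025,-0.11,0, -0.09,-0.025,-0.11,0, -0.14,-0.025,-0.11,0, -0.19,-0.025,-0.11,0, -0.24,-0.025,-0.11,0, -0.275,-0.025,-0.11,0, -0.286,-0.025,-0.11,0, -0.286,-0.025,-0.08,0, -0.286,-0.025,-0.045,0, -0.286,-0.025,-0.031,0, -0.286,-0.025,-0.031,0]'
python3 - <<'E'
from h import *
s=arm.read_state();print(toSNY(s['tcp_pos']),(s['tcp_pos']@Rz))
for n in ('wrist','side'):
    p,d=save(n,n+'2'); W=toSNY(cloud(n,d))
    L=(W[...,0]>.4)&(W[...,0]<.43)&(W[...,1]<.37)&(W[...,1]>.345)&(W[...,2]<.0); q=W[L]; print(len(q), np.round(np.percentile(q,[2,50,98],0),4))
E
```

```text
t: 6.65
tcp_pos: [0.4838, -0.012, 0.1197]
orientation: [-3.14, -0.001, 1.65]
contact_force: [0.2, 0.6, -0.4]
finger_gap: -0.0001
[ 0.37413415  0.32569857 -0.04987796] [ 0.48139118 -0.04987796  0.11965973]
2350 [[ 0.4088  0.3508 -0.1826]
 [ 0.4139  0.3525 -0.1636]
 [ 0.4209  0.3641 -0.0042]]
338 [[ 0.4075  0.3509 -0.2287]
 [ 0.417   0.3575 -0.1297]
 [ 0.4221  0.3692 -0.0071]]
```

View pics/wrist2.png

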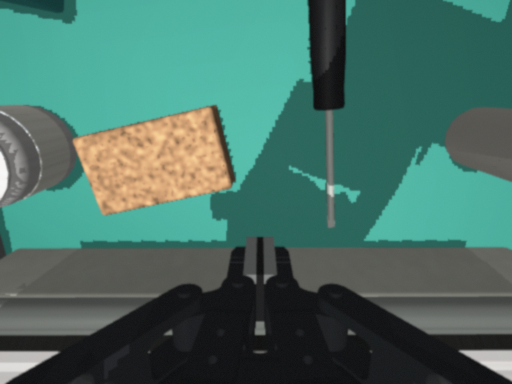

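View pics/side2.png

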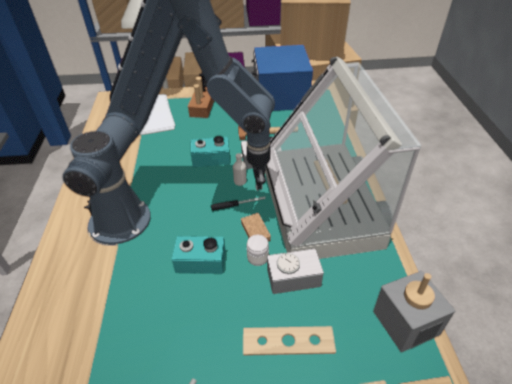

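```bash
python3 -m pendant '[0,0.012,0,0, 0,0.022,0,0, 0,0.027,0,0, 0,0.029,0,0, 0,0.031,0,0]'; python3 -m pendant '[0,0.002,-0.003,0, 0,0.004,-0.006,0, 0,0.006,-0.008,0, 0,0.006,-0.008,0]'
python3 - <<'E'
from h import *
s=arm.read_state();print(toSNY(s['tcp_pos']),(s['tcp_pos']@Rz),s['contact_force'])
p,d=save('side','side3'); W=toSNY(cloud('side',d))
L=(W[...,0]>.4)&(W[...,0]<.45)&(W[...,1]<.37)&(W[...,1]>.345)&(W[...,2]<.0); q=W[L]; print(len(q), np.round(np.percentile(q,[2,50,98],0),4))
E
```

```text
t: 7.38
tcp_pos: [0.5138, -0.01, 0.1202]
orientation: [-3.139, -0.0, 1.649]
contact_force: [-3.3, -1.9, 1.9]
finger_gap: -0.0003
t: 7.88
tcp_pos: [0.5192, -0.0093, 0.1285]
orientation: [-3.138, -0.001, 1.649]
contact_force: [-4.6, -1.0, 2.8]
finger_gap: 0.0004
[ 0.40173504  0.34971526 -0.05004207] [ 0.51689572 -0.05004207  0.12849364] [-4.60414242 -0.99759243  2.83988868]
293 [[ 0.4152  0.3502 -0.2287]
 [ 0.4263  0.3575 -0.144 ]
 [ 0.4313  0.3692 -0.0501]]
```

```bash
python3 -m pendant '[0,0.003,-0.005,0, 0,0.006,-0.009,0, 0,0.01,-0.014,0, 0,0.014,-0.02,0, 0,0.018,-0.026,0, 0,0.022,-0.031,0, 0,0.026,-0.037,0, 0,0.03,-0.043,0, 0,0.03,-0.043,0]'
python3 - <<'E'
from h import *
s=arm.read_state();print(toSNY(s['tcp_pos']),(s['tcp_pos']@Rz),s['contact_force'])
for n in ('side','scene'):
    p,d=save(n,n+'4'); W=toSNY(cloud(n,d))
    L=(W[...,0]>.42)&(W[...,0]<.52)&(W[...,1]<.365)&(W[...,1]>.345)&(W[...,2]<-.07)&(W[...,2]>-.225); q=W[L]; print(len(q), np.round(np.percentile(q,[2,50,98],0),4))
E
```

```text
t: 9.05
tcp_pos: [0.5499, -0.0069, 0.1723]
orientation: [-3.14, -0.001, 1.649]
contact_force: [-6.1, -0.5, 6.1]
finger_gap: 0.0
[ 0.45532235  0.34979915 -0.05000697] [ 0.54770086 -0.05000697  0.17234168] [-6.13640727 -0.51831046  6.06347804]
201 [[ 0.4711  0.3507 -0.2235]
 [ 0.4787  0.3563 -0.1537]
 [ 0.4846  0.3645 -0.0756]]
236 [[ 0.4723  0.3497 -0.2235]
 [ 0.482   0.3555 -0.1498]
 [ 0.4867  0.3645 -0.0738]]
```

View pics/side4.png

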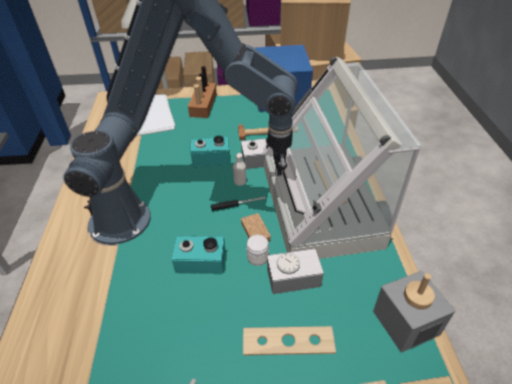

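```bash
python3 -m pendant '[0,0.003,-0.005,0, 0,0.006,-0.009,0, 0,0.01,-0.014,0, 0,0.014,-0.02,0, 0,0.018,-0.026,0, 0,0.022,-0.031,0, 0,0.025,-0.036,0, 0,0.027,-0.039,0, 0,0.028,-0.04,0, 0,0.028,-0.04,0]'
python3 - <<'E'
from h import *
s=arm.read_state();print(toSNY(s['tcp_pos']),(s['tcp_pos']@Rz),s['contact_force'])
for n in ('side','scene','wrist'):
    p,d=save(n,n+'5'); W=toSNY(cloud(n,d))
    L=(W[...,0]>.47)&(W[...,0]<.58)&(W[...,1]<.365)&(W[...,1]>.345)&(W[...,2]<-.07)&(W[...,2]>-.225); q=W[L]; print(len(q), np.round(np.percentile(q,[2,50,98],0),4))
    M=(W[...,0]>.5)&(W[...,0]<.58)&(W[...,1]<.378)&(W[...,1]>.345)&(W[...,2]<-.235)&(W[...,2]>-.25); q=W[M]; print(' ptr',len(q), np.round(np.percentile(q,[2,50,98],0),4) if len(q) else '')
p=cv2.imread('pics/scene5.png'); q=cv2.imread('pics/side5.png')
cv2.imwrite('pics/p5.png',np.hstack([cv2.resize(p[185:260,260:335],(395,395),interpolation=cv2.INTER_CUBIC),cv2.resize(q[165:240,270:345],(395,395),interpolation=cv2.INTER_CUBIC)]))
E
```

```text
t: 10.4
tcp_pos: [0.5774, -0.0046, 0.2119]
orientation: [-3.139, -0.001, 1.649]
contact_force: [-6.8, 0.5, 3.0]
finger_gap: 0.0003
[ 0.50354878  0.34969823 -0.04991839] [ 0.57527973 -0.04991839  0.21190435] [-6.79485917  0.5437118   2.99881445]
205 [[ 0.5189  0.3504 -0.223 ]
 [ 0.5268  0.356  -0.151 ]
 [ 0.5324  0.3641 -0.0734]]
 ptr 9 [[ 0.5314  0.3678 -0.2471]
 [ 0.5367  0.3696 -0.2415]
 [ 0.5407  0.3761 -0.2397]]
243 [[ 0.5201  0.3497 -0.2217]
 [ 0.5295  0.3555 -0.1505]
 [ 0.5348  0.3646 -0.0727]]
 ptr 12 [[ 0.534   0.3666 -0.2493]
 [ 0.5401  0.3686 -0.2432]
 [ 0.5439  0.3755 -0.2359]]
5159 [[ 0.5189  0.3509 -0.1743]
 [ 0.5255  0.3531 -0.1375]
 [ 0.531   0.3633 -0.0766]]
 ptr 0
```

View pics/p5.png

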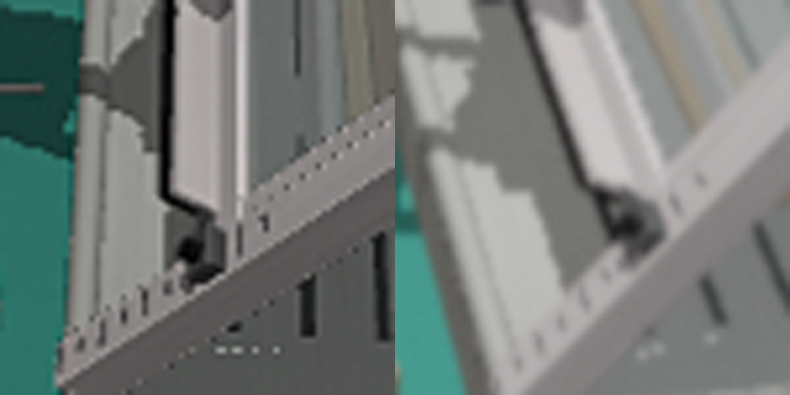

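View pics/wrist5.png

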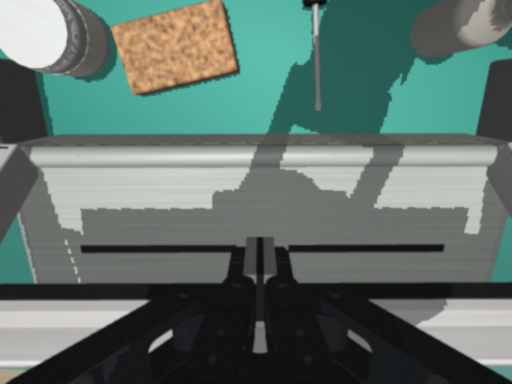

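```bash
python3 -m pendant '[0,0.002,-0.003,0, 0,0.004,-0.006,0, 0,0.006,-0.008,0, 0,0.0065,-0.009,0, 0,0.0065,-0.009,0, 0,0.0065,-0.009,0]'
python3 - <<'E'
from h import *
s=arm.read_state();print(toSNY(s['tcp_pos']),(s['tcp_pos']@Rz),s['contact_force'])
for n in ('side','scene','wrist'):
    p,d=save(n,n+'6'); W=toSNY(cloud(n,d))
    L=(W[...,0]>.47)&(W[...,0]<.58)&(W[...,1]<.365)&(W[...,1]>.345)&(W[...,2]<-.07)&(W[...,2]>-.225); q=W[L]; print(len(q), np.round(np.percentile(q,[2,50,98],0),4))
    M=(W[...,0]>.5)&(W[...,0]<.58)&(W[...,1]<.378)&(W[...,1]>.345)&(W[...,2]<-.235)&(W[...,2]>-.25); q=W[M]; print(' ptr',len(q), np.round(np.percentile(q,[2,50,98],0),4) if len(q) else '')
    for t in ('lip_right_end','pointer_tip'):
        print(t,[(round(o['score'],2),round(o['position'][0]*512,1),round(o['position'][1]*384,1)) for o in spotter.place_of(n,t)[:2]])
    if n!='wrist': print('proj end',proj(n,fromSNY(.537,.368,-.23)),'tip',proj(n,fromSNY(.537,.368,-.237)))
p=cv2.imread('pics/scene6.png'); q=cv2.imread('pics/side6.png')
cv2.imwrite('pics/p6.png',np.hstack([cv2.resize(p[185:260,260:335],(395,395),interpolation=cv2.INTER_CUBIC),cv2.resize(q[165:240,270:345],(395,395),interpolation=cv2.INTER_CUBIC)]))
E
```

```text
t: 11.3
tcp_pos: [0.5837, -0.0041, 0.2208]
orientation: [-3.138, -0.001, 1.649]
contact_force: [-7.3, 0.2, 2.4]
finger_gap: 0.0
[ 0.51443458  0.34970783 -0.04988951] [ 0.58153143 -0.04988951  0.22081597] [-7.33911788  0.16503865  2.3963756 ]
205 [[ 0.5298  0.3512 -0.222 ]
 [ 0.5377  0.3558 -0.1513]
 [ 0.5437  0.3645 -0.0731]]
 ptr 11 [[ 0.5312  0.3671 -0.2495]
 [ 0.5353  0.369  -0.2438]
 [ 0.541   0.3763 -0.2375]]
lip_right_end [(0.87, 313.1, 199.7)]
pointer_tip [(0.38, 312.7, 199.1)]
proj end [312.2499894 198.6027605] tip [312.88950012 200.318069  ]
250 [[ 0.531   0.3504 -0.2229]
 [ 0.5407  0.3556 -0.1543]
 [ 0.546   0.3643 -0.074 ]]
 ptr 10 [[ 0.5303  0.3667 -0.2476]
 [ 0.5388  0.3698 -0.2438]
 [ 0.5432  0.3729 -0.238 ]]
lip_right_end [(0.7, 299.9, 220.9), (0.32, 246.0, 349.2)]
pointer_tip [(0.68, 296.7, 219.7)]
proj end [297.24988436 222.49645748] tip [297.21802252 224.49558476]
5173 [[ 0.5298  0.3509 -0.1743]
 [ 0.5364  0.3531 -0.1374]
 [ 0.5419  0.3635 -0.0765]]
 ptr 0 
lip_right_end []
pointer_tip []
```

View pics/p6.png

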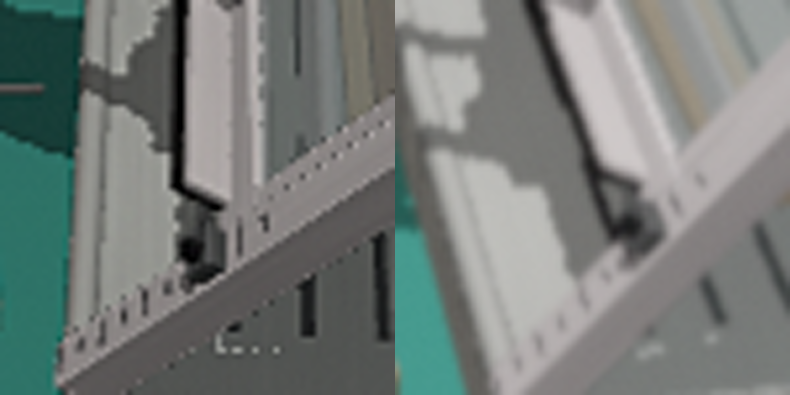

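```bash
python3 -m pendant '[0,-0.003,0,0, 0,-0.012,0,0, 0,-0.03,0,0, 0,-0.06,-0.01,0, 0,-0.1,-0.03,0, 0,-0.14,-0.05,0, 0,-0.14,-0.05,0, 0,-0.14,-0.05,0]'
python3 - <<'E'
from h import *
import time
s=arm.read_state();print(s['tcp_pos'],s['contact_force'],abs(s['dq']).max())
for n in ('side','scene'):
    p,d=save(n,n+'7'); W=toSNY(cloud(n,d))
    L=(W[...,0]>.47)&(W[...,0]<.58)&(W[...,1]<.365)&(W[...,1]>.345)&(W[...,2]<-.07)&(W[...,2]>-.225); q=W[L]; print(len(q), np.round(np.percentile(q,[2,50,98],0),4))
    M=(W[...,0]>.5)&(W[...,0]<.58)&(W[...,1]<.378)&(W[...,1]>.345)&(W[...,2]<-.235)&(W[...,2]>-.25); q=W[M]; print(' ptr',len(q), np.round(np.percentile(q,[2,50,98],0),4) if len(q) else '')
E
```

```text
t: 12.75
tcp_pos: [0.447, -0.0159, 0.271]
orientation: [3.138, 0.001, 1.649]
contact_force: [0.7, -0.2, 0.3]
finger_gap: 0.0001
[ 0.44702535 -0.01587858  0.27095077] [ 0.73189909 -0.21760142  0.25592806] 0.027415876658125244
211 [[ 0.53    0.3506 -0.2223]
 [ 0.5377  0.3557 -0.1515]
 [ 0.5433  0.3643 -0.074 ]]
 ptr 11 [[ 0.5309  0.368  -0.248 ]
 [ 0.5359  0.3704 -0.2432]
 [ 0.5396  0.3748 -0.237 ]]
249 [[ 0.5314  0.3496 -0.2224]
 [ 0.5409  0.3556 -0.1547]
 [ 0.5452  0.3645 -0.0738]]
 ptr 12 [[ 0.5293  0.3673 -0.2486]
 [ 0.5391  0.3692 -0.2436]
 [ 0.5439  0.3737 -0.2365]]
```

View pics/side7.png

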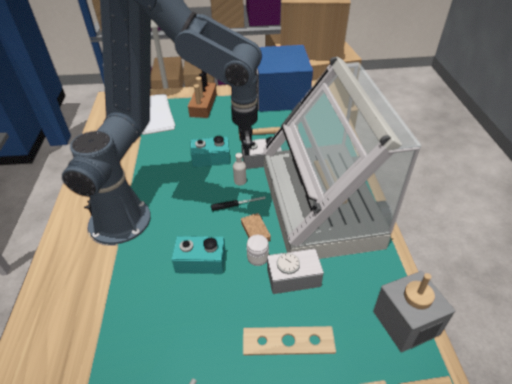

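View pics/scene7.png

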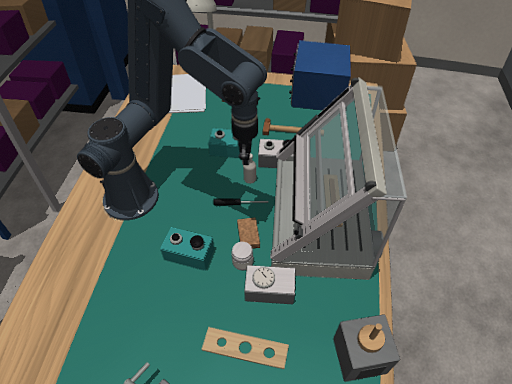

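The window is standing with its lip at about S 0.537–0.538, and the pointer is at about 0.536–0.539. The arm is clear (side about (247,140)), the contact force is near zero, and the bystanders appear where they started.

```bash
python3 -c "
from workcell import order
print(order.finish_job())"
```

```text
the job is handed in; nothing more can be done
None
```

The start button was pressed first. The window was then pushed up from beneath its lip until it stood level with the pointer, and the job is handed in; no verdict was reported.

- **Start button:** I pressed it with the shut fingers to the end of its travel, about 6 mm. The wrist force reached 9 N at bottom. I then lifted off, with the window still shut where it began.
- **Window:** The shut fingertips pushed on the rubber edge of the lip's underside at mid width, and the window rose about 0.122 m up the slope. The gripper can only point straight down, so contact was at the lower outer edge, not flat against the underside. The lip was never gripped.
- **Level check:** After backing off, the lip's mid-thickness sat about 1 mm from the pointer tip along the slope in both the scene and side cameras. The two cameras disagree by about 2 mm in absolute position. The network's pointer position before the lift was 10–20 mm off, so I used depth and a zoomed picture instead.
- **End state:** The window held its place after release. The pointer had not measurably moved, the arm was clear with near-zero wrist force, and the loose items looked undisturbed by eye. I only saw the start button's release from the arm lifting clear, and did not check the stop button separately.

The clock read about 13 s of the 58 s allowed.

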